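# Clear the carton from the serving guard's doorway and shut the sliding pane

### The job

A carton was left standing in the doorway of the counter's sliding glass guard, right up against the pane, so the guard cannot be shut. Slide the pane all the way open, lift the carton out and set it down gently, upright, on the red tray, then slide the pane fully shut so that it pushes past its spring catch and rests home against the jamb. Ease it home by feel: do not ram the jamb, and leave the mug, the shaker and the slice box where they stand.

Things in the scene. Friction and masses are not known exactly. Their poses are not given: they have to be found in the camera images.
- guard_frame: Fixed aluminium sill, 100 (x) x 500 (y) x 15 high, flat on top. Origin at the centre of its underside on the counter; z up, y along the track (line x = 0): the pane opens to +y, shuts to -y. Behind the track a fixed glass pane, 8 thick, stands at x = +18, y = 0 to 224, top 168 above the counter; an end post (30 x 26, top 170) stands at y = 237.
- jamb: Upright aluminium closing post, 34 (x) x 24 (y), top 170 above the counter, at the -y end of the sill. Origin: foot of its rubber sealing face (which looks to +y), 15 above the counter, at y = -222 of guard_frame; axes alike. The shut pane rests on this face; pushing on it with 60 N or more is ramming.
- guard (a joint): Pane's travel in m = gap from pane to jamb: 0 shut, 0.22 fully open at its stop. Clear pane in a dark metal frame, 12 (x) x 225 (y) x 148 high (17 to 165 above the counter). Slides stiffly (3 to 6 N), stays where left. From about 8 mm before shut a spring catch resists: 15 to 22 N of push to get past it; then it snaps the pane home and holds it.
- guard_grip (a point): Centre of the yellow grip block standing on the middle of the pane's top edge: 24 (x) x 30 (y) x 46 high, from 165 to 211 above the counter; free on all sides and above, moves with the pane. Axes as guard_frame.
- carton: Loose closed cardboard carton with a red band round it, 118 (x) x 56 (y) x 95 high, 0.35 to 0.6 kg, standing upright on the sill in the doorway, its long side across the track. Origin at the centre of its underside, z up.
- tray: Fixed flat red plastic serving tray without a rim, 180 (x) x 220 (y) x 8 thick, on the counter, left or right of the robot. Origin at the centre of its underside.
- slice_box: Bystander: loose open cardboard slice box, 170 x 170 x 35 high, on the counter at the side away from the tray. Origin at the centre of its underside.
- mug: Bystander: loose white mug, rim radius 38, 85 high, handle to its +y, between robot and guard. Origin at the centre of its underside.
- shaker: Bystander: loose green glass shaker with a steel cap, radius 28, 130 high, standing behind the guard. Origin at the centre of its underside.
Mind the look-alikes: they are no part of the job. What is shaped like the carton but turquoise is not meant.

How it is judged:
By the outcome, as a careful person would: the job done as asked, in the order asked, and still so for the second after the job is handed in, with the robot touching nothing.
It also fails if it takes over 64 s, if anything falls off the work surface, if the arm or the gripper's body presses on something with over 40 N, if the wrist force passes 120 N, or if a joint passes its speed limit or range.

### The arm

A 6-joint arm with a two-finger parallel gripper is mounted at the origin on the work surface. World frame = base frame: x ahead of the robot, y to its left, z up, the work surface at z = 0. Lengths are in m, angles in degrees, forces in N, time in s.
With the tool pointing down it reaches from about 0.375 to 0.75 m from the base axis. Payload 9 kg.
Tool frame: the origin (TCP) lies where the fingers leave the gripper's body, on its centre line; the fingertips stand 73 mm ahead of it and the grasp point (between the pads) lies 54 mm ahead of it (robot.tip_reach is the distance from the TCP to the fingertips, in m); z points along the fingers, y is the line along which they close (so a half turn about z gives the same grasp; the last joint's range is limited). The gripper opens to 85 mm and grips with 20 to 120 N. Pads are 22 mm wide; open, the fingers measure 114 mm over their backs; the gripper's body (76 mm by 85 mm) begins 54 mm behind the grasp point. The pads swing forward as they close: fully open they stand 13 mm farther back than shut.
Start: joints at [54.735, 5.964, 5.575, 89.605, 0, 77.527], TCP at [0.232, 0.553, 0.304] pointing down, gripper open.
Joint ranges: [-171.21, 171.21], [-48.23, 106.86], [-62.78, 66.21], [-105.2, 120.99], [-86.42, 89.51], [-180, 180]. Speed limits (degrees/s): [127.2, 127.2, 147.25, 180, 180, 180].

### API

Orientations are given as [roll, pitch, yaw] about the fixed x, y, z axes, in that order (R = Rz(yaw) Ry(pitch) Rx(roll)).
In Python, from plant import robot gives the robot as it stands. Calls block until the motion is done:
- robot.move_pose(position, orientation): joint-space move of the TCP to a pose.
- robot.line_to(position, vel=0.15, rotation=None, guard=None): straight line of the TCP; rotation=None keeps the orientation; vel is the mean speed in m/s. With guard (N) it stops when the force on the tool has changed by that much, and returns True; else False.
- robot.goto_joints(angles): joint-space move.
- robot.set_gripper(opening): finger opening in m; the grip force is fixed at half the most; returns when the fingers have stopped.
- robot.pause(seconds).
- robot.ik(position, orientation): joint angles nearest the present ones, or None.
- robot.observe(): the state.
- robot.grab_frame(name): name is "scene" or "top"; returns the picture (400x640x3 uint8, blue, green, red); there is no depth.
- robot.get_calibration(name): a dict with "vertical_fov" (degrees; the focal length in pixels is half the picture's height over the tangent of half this angle, whatever the lens; pixels are square), "cx", "cy" (the principal point, pixels), "rvec" (rotation vector, rad) and "tvec" (3), from world to camera coordinates, as OpenCV has them. Camera axes: x right, y down, z forward; pixel columns grow to the right and rows downward; lengths in m; the calibration is good to about 2 mm. A picture is of the moment at which its call begins. get_calibration takes no time and is no camera call.
A pose or a line that the arm cannot do raises robot.IKError and nothing moves.
- robot.job_done(): hands the job in; it is judged then, once.
The state is a dict: "time": time; "q": joint angles; "qvel": joint speeds; "joint_torque": joint torques, N m; "tool_pos": TCP position; "tcp_rot": TCP orientation; "ft_force": force on the tool from outside, world axes, zero at the start; "torque": the same for the moment, N m; "gripper_width": finger opening in m; "gripper_force": force on a finger pad.
Only numpy, scipy, OpenCV 4.12 (cv2) and the standard library are available. Lean on these libraries where they do the work, as an engineer would, in place of code of your own. Each camera call takes 0.05 s, during which the arm holds its last target. There are 200 camera calls.

## Working session

There is one attempt and no reset: what is moved stays moved. The work goes in short steps, each a Python script; the robot and the scene stay as the last script left them, time stands still between calls to the robot, and variables do not carry over. Pictures are saved under pics/ and viewed, at most 10 in all, crops included, and the job is handed in when it is done.

```bash
ls; mkdir -p pics
python3 - <<'E'
from plant import robot
import cv2
for n in("scene","top"):
    cv2.imwrite(f"pics/{n}0.png",robot.grab_frame(n)); print(n,robot.get_calibration(n))
o=robot.observe();print(o)
E
```

```text
pics
scene {'vertical_fov': 49.45213004910836, 'cx': 315.6318482359818, 'cy': 192.84497508643315, 'rvec': array([ 1.76550825,  1.46948562, -0.72349941]), 'tvec': array([-0.13565286, -0.24360062,  1.49678552])}
top {'vertical_fov': 56.354665960069, 'cx': 319.82238316309946, 'cy': 208.85734053641178, 'rvec': array([ 2.12186658, -2.13657821,  0.19687947]), 'tvec': array([-0.0043946 ,  0.59371026,  1.09129659])}
{'time': 0.1, 'q': array([5.47344286e+01, 5.99674726e+00, 5.53373862e+00, 8.96061023e+01,
       3.36805185e-04, 7.75270867e+01]), 'qvel': array([-0.07570144, -0.0034181 ,  0.08310153, -0.08091166, -0.10320975,
       -0.11754266]), 'joint_torque': array([ 5.50554396e-03, -5.58206391e+01,  5.04720354e+01,  1.29845005e-02,
       -2.36895039e-04, -4.27987203e-06]), 'tool_pos': array([0.23230076, 0.5529781 , 0.30320556]), 'tcp_rot': array([-1.79932593e+02, -1.52552974e-02,  1.57207333e+02]), 'ft_force': array([ 1.16273734,  0.55423237, -0.15968652]), 'torque': array([-0.00393865, -0.04101858,  0.01442111]), 'gripper_force': 0.0, 'gripper_width': 0.08536189250856835}
```

View pics/scene0.png

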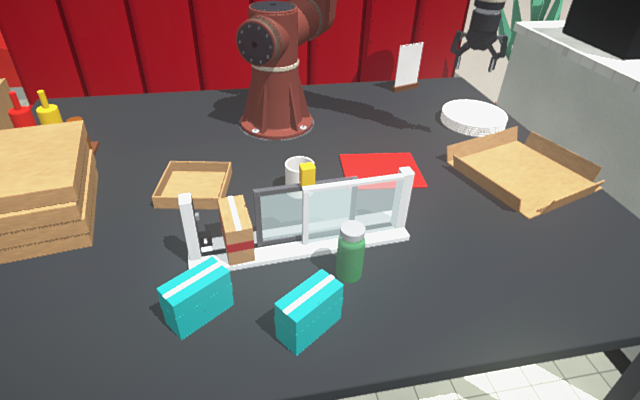

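View pics/top0.png

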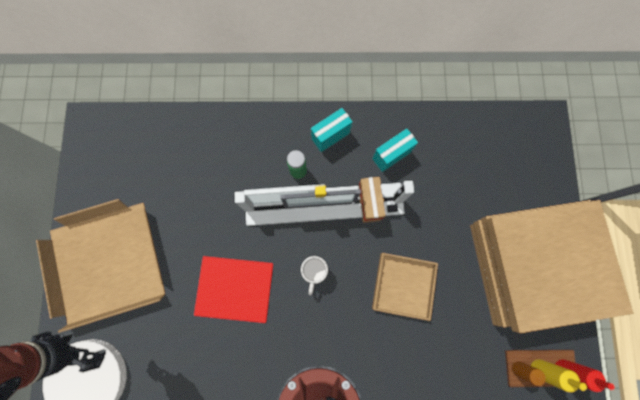

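The top view shows the guard from about (245,205) to (410,200), with the yellow grip at (320,190). The tan carton with the white tape is at (372,198), the red tray at (234,290), the mug at (314,270), the slice box at (406,287) and the shaker at (297,163). There are three carton shapes: turquoise at (332,130), turquoise at (396,150), and tan with a red band at (372,198). In the scene view the tan one is at (237,230). It's the one meant, because it stands on the sill, has the red band and isn't turquoise.

```bash
cat > h.py <<'E'
import numpy as np, cv2
from plant import robot
def cal(n):
    c=robot.get_calibration(n); f=200/np.tan(np.radians(c["vertical_fov"]/2))
    K=np.array([[f,0,c["cx"]],[0,f,c["cy"]],[0,0,1]]); return K,cv2.Rodrigues(c["rvec"])[0],np.array(c["tvec"],float),c["rvec"]
def ray(n,uv,z):
    K,R,t,_=cal(n); o=-R.T@t; d=(np.linalg.inv(K)@np.c_[np.atleast_2d(uv),np.ones(len(np.atleast_2d(uv)))].T).T@R
    return o+d*((z-o[2])/d[:,2])[:,None]
def proj(n,P):
    K,R,t,r=cal(n); return cv2.projectPoints(np.atleast_2d(np.array(P,float)),r,t,K,None)[0][:,0]
def blob(m,seed=None):
    k,l,s,c=cv2.connectedComponentsWithStats(m.astype(np.uint8))
    i=1+np.argmax(s[1:,4]); return (l==i).astype(np.uint8),s[i],c[i]
E
python3 - <<'E'
from h import *
top=cv2.imread("pics/top0.png"); sc=cv2.imread("pics/scene0.png")
def hsv(i):return cv2.cvtColor(i,cv2.COLOR_BGR2HSV)
H=hsv(top);h,s,v=cv2.split(H)
m,st,c=blob((h>22)&(h<34)&(s>170)&(v>120)&(np.arange(400)[:,None]<250)); print("grip top px",st,c,ray("top",c,.211))
red=((h<6)|(h>174))&(s>180)&(v>120); red[:, :150]=0; red[:,300:]=0
m,st,c=blob(red); r=cv2.minAreaRect(cv2.findContours(m,0,2)[0][0]); print("tray",c,ray("top",c,.008),[ray("top",p,.008)[0,:2].round(3) for p in cv2.boxPoints(r)])
Hs=hsv(sc);h,s,v=cv2.split(Hs)
m,st,c=blob((h>20)&(h<34)&(s>170)&(v>120)&(np.arange(640)[None]>200));print("grip scene",st,c)
a=cv2.resize(top[145:245,225:430],None,fx=3.9,fy=3.9,interpolation=cv2.INTER_CUBIC)
b=cv2.resize(sc[160:285,170:430],None,fx=3.07,fy=3.07,interpolation=cv2.INTER_CUBIC)[:, :799]
cv2.imwrite("pics/ct.png",a);cv2.imwrite("pics/cs.png",b)
E
```

```text
grip top px [316 187  10   9  76] [320.42105263 191.46052632] [[ 0.61206254 -0.00961675  0.211     ]]
tray [233.77879739 289.36681961] [[0.35268215 0.25701759 0.008     ]] [array([0.278, 0.373]), array([0.454, 0.364]), array([0.431, 0.141]), array([0.255, 0.156])]
grip scene [300 163  15  22 223] [307.62331839 175.10313901]
```

View pics/ct.png

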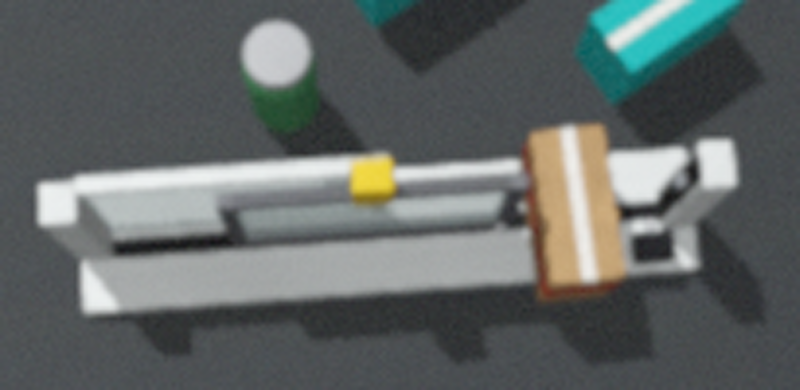

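View pics/cs.png

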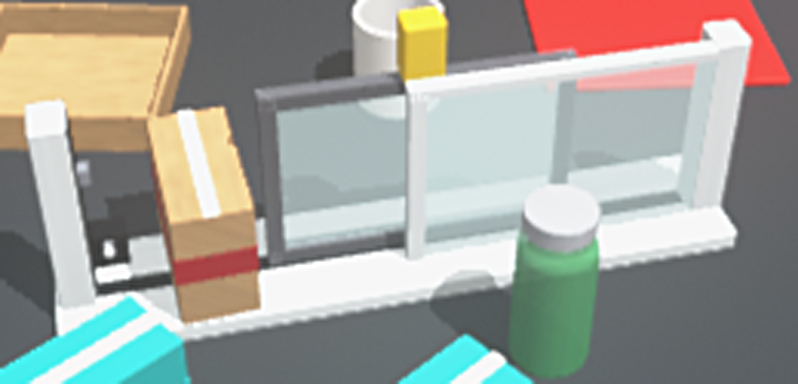

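The crops confirm the target: a tan carton with a red band, standing on the sill. In the top crop its top face has corners (530,132), (603,126), (622,283) and (552,290). The jamb top is at crop (716,163), the end post top at (57,203), the grip top at (373,178), and the shaker is behind the fixed pane.

Run:
```python
from h import *
f=lambda u,v:np.array([(u+.5)/3.9-.5+225,(v+.5)/3.9-.5+145])
g=lambda u,v:np.array([(u+.5)/3.07-.5+170,(v+.5)/3.07-.5+160])
R=lambda p,z:ray("top",p,z)[0]
J=R(f(716,163),.17);E=R(f(57,203),.17);d=(E-J);L=np.hypot(*d[:2]);print("jamb",J,"end",E,"L",L,"yaw",np.degrees(np.arctan2(-d[0],d[1])))
u=d/L; O=(J+u*.234+E-u*.237)/2; n=np.array([u[1],-u[0],0]);print("O",O)
loc=lambda P:((P-O)@n,(P-O)@u)
print("grip top view",loc(R(f(373,175),.211)))
for p in[(82,313),(697,268)]:print("sill corner",loc(R(f(*p),.015)))
cs=[R(f(*p),.11) for p in[(530,132),(603,126),(622,283),(552,290)]]
for c in cs:print("carton",c.round(4),np.round(loc(c),4))
cs=np.array(cs);e=cs[1]+cs[0]-cs[2]-cs[3];print("size",np.linalg.norm(e)/2,np.linalg.norm(cs[1]-cs[0]),np.linalg.norm(cs[2]-cs[3]),"yaw",np.degrees(np.arctan2(e[1],e[0])),"c",cs.mean(0),loc(cs.mean(0)))
# scene view
S=lambda p,z:ray("scene",g(*p),z)[0]
print("scene carton",[(S(p,.11).round(4)) for p in[(150,120),(222,108),(258,213),(177,228)]])
print("scene grip top",[S(p,.211).round(4) for p in[(422,12)]], "jamb",S((47,112),.17),"end",S((725,32),.17))
# triangulate
for nm,a,b in[("grip",f(373,175),g(422,12)),("jamb",f(716,163),g(47,118)),("end",f(57,203),g(725,33))]:
    P=[]
    for n_ in("top","scene"):
        K,Rm,t,_=cal(n_);P.append(K@np.c_[Rm,t])
    X=cv2.triangulatePoints(P[0],P[1],a.reshape(2,1),b.reshape(2,1))[:,0];print(nm,X[:3]/X[3])
top=cv2.imread("pics/top0.png")
print("mug",R((314,268),.085),"shaker",R((296,158),.13))
```

```text
jamb [ 0.63432215 -0.254311    0.17      ] end [0.60815447 0.21453794 0.17      ] L 0.46957861921495153 yaw 3.1945126297386506
O [ 0.6213219 -0.0213842  0.17     ]
grip top view (np.float64(-0.003222889860121597), np.float64(0.012330133498650917))
sill corner (np.float64(-0.05650082117761426), np.float64(0.24981359740825365))
sill corner (np.float64(-0.050796762645217375), np.float64(-0.24930566381031463))
carton [ 0.674  -0.1293  0.11  ] [ 0.0465 -0.1106]
carton [ 0.6783 -0.1848  0.11  ] [ 0.0478 -0.1664]
carton [ 0.5576 -0.1947  0.11  ] [-0.0733 -0.1695]
carton [ 0.5527 -0.1424  0.11  ] [-0.0753 -0.117 ]
size 0.12154998464081038 0.05573828212254258 0.05251611201659926 yaw 5.418673630289722 c [ 0.61562818 -0.16278487  0.11      ] (np.float64(-0.013564554334052188), np.float64(-0.14086365752658841))
scene carton [array([ 0.566, -0.193,  0.11 ]), array([ 0.5597, -0.1418,  0.11  ]), array([ 0.6803, -0.1256,  0.11  ]), array([ 0.6864, -0.178 ,  0.11  ])]
scene grip top [array([ 0.6122, -0.0056,  0.211 ])] jamb [ 0.62925096 -0.2526577   0.17      ] end [0.60785591 0.2156612  0.17      ]
grip [ 0.61695716 -0.00770275  0.21409757]
jamb [ 0.6344843  -0.25334752  0.16924616]
end [0.6084279 0.215129  0.1695065]
mug [0.41390263 0.00979823 0.085     ] shaker [0.73168979 0.0606044  0.13      ]
```

Both views agree to within a few mm: the jamb to end post distance is 0.4696 against 0.471 expected, and the carton's top measures 0.121 x 0.054 against 0.118 x 0.056. Next I open the pane by pushing the grip block with closed fingers.

```bash
cat >> h.py <<'E'
YAW=3.0; O=np.array([.620,-.0205]); U=np.array([-np.sin(np.radians(YAW)),np.cos(np.radians(YAW))]); N=np.array([U[1],-U[0]])
W=lambda x,y,z:[*(O+N*x+U*y),z]
def loc():
    o=robot.observe(); p=o["tool_pos"]; d=p[:2]-O
    print("t %.1f loc %.4f %.4f z %.4f F"%(o["time"],d@N,d@U,p[2]),o["ft_force"].round(1),"w %.4f"%o["gripper_width"],flush=True)
E
python3 - <<'E'
from h import *
print([ (y,robot.ik(W(0,-.04,.33),[180,0,y])) for y in(YAW,YAW+180)])
y=YAW+180 if abs(robot.ik(W(0,-.04,.33),[180,0,YAW+180])[5])<abs(robot.ik(W(0,-.04,.33),[180,0,YAW])[5]) else YAW
print("use",y)
for p in[W(0,.1,.25),[.619,-.161,.139],[.619,-.161,.28],[.5,-.161,.28],[.353,.257,.28],[.353,.257,.13],W(0,.16,.25),W(0,-.08,.25)]:
    print(np.round(robot.ik(p,[180,0,y]),0))
robot.move_pose(W(-.002,-.045,.33),[180,0,y]); robot.set_gripper(0)
robot.line_to(W(-.002,-.045,.252),vel=.12); loc()
print(robot.line_to(W(-.002,.005,.252),vel=.04,guard=6)); loc()
print(robot.line_to(W(-.002,.13,.252),vel=.04,guard=18)); loc()
cv2.imwrite("pics/o1.png",np.vstack([robot.grab_frame("scene")[150:290,150:450],robot.grab_frame("top")[120:260,200:500]]).repeat(2,0).repeat(2,1))
E
```

```text
[(3.0, array([-17.51691249,  10.90644286,  13.68042223,  92.77397938,
         0.        , 159.48308751])), (183.0, array([-17.51691249,  10.90644286,  13.68042223,  92.77397938,
         0.        , -20.51691249]))]
use 183.0
[-5.  9.  3. 84.  0. -8.]
[-26.  15.  -2.  73.   0. -29.]
[-26.  13.  11.  88.   0. -29.]
[-32.  -7. -10.  87.   0. -35.]
[ 19. -23. -24.  90.   0.  16.]
[ 19. -22. -38.  74.   0.  16.]
[ 1. 11.  5. 84.  0. -2.]
[-21.  11.   6.  85.   0. -24.]
t 4.2 loc -0.0017 -0.0451 z 0.2530 F [-0.6  0.5  0.4] w 0.0000
False
t 5.7 loc -0.0018 0.0051 z 0.2520 F [-0.7  0.3 -0.2] w -0.0004
True
t 7.5 loc -0.0025 0.0819 z 0.2518 F [-0.6 -6.1  4.5] w -0.0005
```

View pics/o1.png

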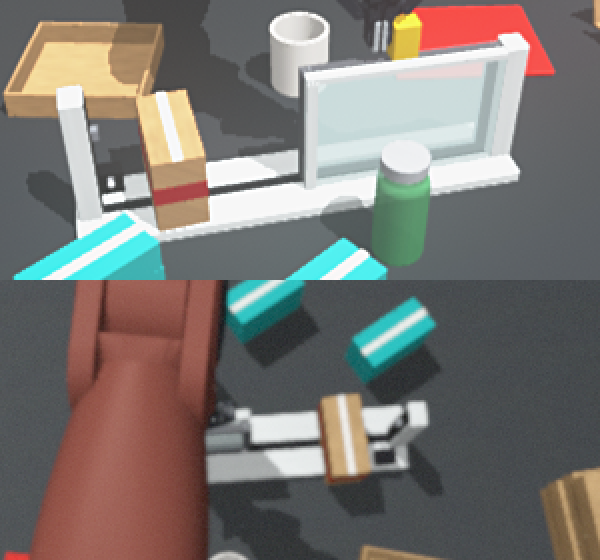

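The pane looks fully open: its edge lines up with the fixed pane's front post and the doorway is clear. The carton still stands alone at scene-crop (175,160). I'll press once more to confirm the stop, then take the carton.

Run:
```python
from h import *
print(robot.line_to(W(-.002,.10,.252),vel=.02,guard=25)); loc()
robot.line_to(W(-.002,.07,.252),vel=.1); loc()
robot.line_to(W(-.002,.03,.32),vel=.15)
robot.set_gripper(.085)
robot.move_pose([.619,-.161,.25],[180,0,186.3]); loc()
cv2.imwrite("pics/o2.png",np.vstack([robot.grab_frame("scene")[130:270,150:450],robot.grab_frame("top")[120:260,200:500]]).repeat(2,0).repeat(2,1))
```

```text
True
t 8.0 loc -0.0024 0.0822 z 0.2517 F [-0.3 -3.7  3. ] w 0.0002
t 8.3 loc -0.0021 0.0700 z 0.2517 F [ 0.1 -0.7 -0.5] w 0.0001
t 10.5 loc -0.0083 -0.1399 z 0.2504 F [-0.6  2.  -0.4] w 0.0848
```

View pics/o2.png

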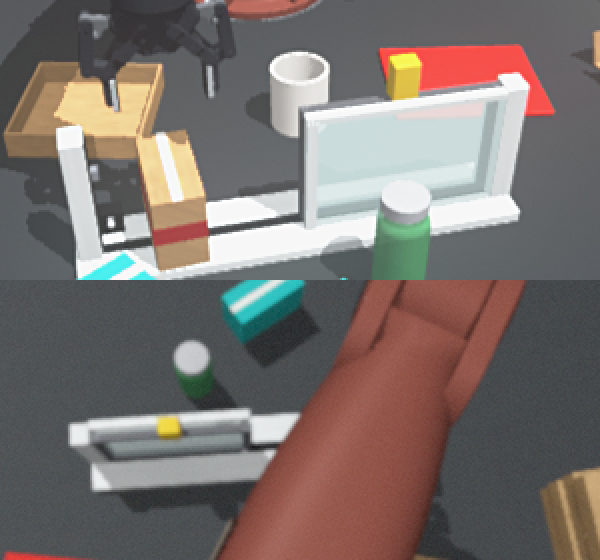

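The pane is stopped at fully open (0.0822 again under 25 N, grip at scene-crop (405,75)). The open fingers sit above the carton. I descend with a force guard and grasp.

Run:
```python
from h import *
print("tips mid",ray("scene",[[206,184],[255.5,177.5]],.19).round(3).tolist())
print(robot.line_to([.619,-.161,.139],vel=.1,guard=12)); loc()
robot.set_gripper(0); loc()
o=robot.observe(); print(o["gripper_force"])
if .045<o["gripper_width"]<.065:
    robot.line_to([.619,-.161,.28],vel=.12); loc(); print(robot.observe()["torque"].round(2))
    cv2.imwrite("pics/o3.png",robot.grab_frame("scene")[80:280,150:450].repeat(2,0).repeat(2,1))
```

```text
tips mid [[0.623, -0.21, 0.19], [0.615, -0.112, 0.19]]
False
t 11.9 loc -0.0079 -0.1405 z 0.1399 F [-0.5 -0.5  0.1] w 0.0850
t 12.3 loc -0.0080 -0.1406 z 0.1398 F [ 0.  -1.1  4.9] w 0.0552
63.790773153305054
t 13.6 loc -0.0087 -0.1401 z 0.2788 F [-0.2 -0.8 -5. ] w 0.0553
[-0.01  0.03  0.05]
```

I have the carton: the width is 55.3 mm and about 5 N hangs on the tool with almost no moment. Next I carry it to the tray.

Run:
```python
from h import *
robot.line_to([.48,-.161,.28],vel=.15)
robot.line_to([.353,.257,.28],vel=.18,rotation=[180,0,180]); loc()
robot.line_to([.353,.257,.150],vel=.12); robot.pause(.2); loc()
print(robot.line_to([.353,.257,.130],vel=.02,guard=3)); loc()
robot.set_gripper(.085); robot.pause(.2); loc()
robot.line_to([.353,.257,.28],vel=.12); loc()
robot.set_gripper(0)
robot.move_pose(W(-.002,.165,.33),[180,0,183]); loc()
cv2.imwrite("pics/o4.png",np.vstack([robot.grab_frame("scene")[100:280,150:450],robot.grab_frame("top")[200:320,150:450]]).repeat(2,0).repeat(2,1))
```

```text
t 17.3 loc -0.2520 0.2907 z 0.2800 F [-0.3  0.6 -5. ] w 0.0555
t 18.7 loc -0.2517 0.2912 z 0.1506 F [ 0.9  0.1 -5.1] w 0.0555
True
t 19.5 loc -0.2523 0.2910 z 0.1327 F [-2.1 -0.3  5.7] w 0.0556
t 20.1 loc -0.2533 0.2908 z 0.1314 F [ 0.5  0.  -0.3] w 0.0851
t 21.5 loc -0.2524 0.2910 z 0.2792 F [-0.4  0.1 -0.5] w 0.0850
t 23.4 loc -0.0026 0.1657 z 0.3301 F [-0.3  0.4 -0.4] w -0.0000
```

View pics/o4.png

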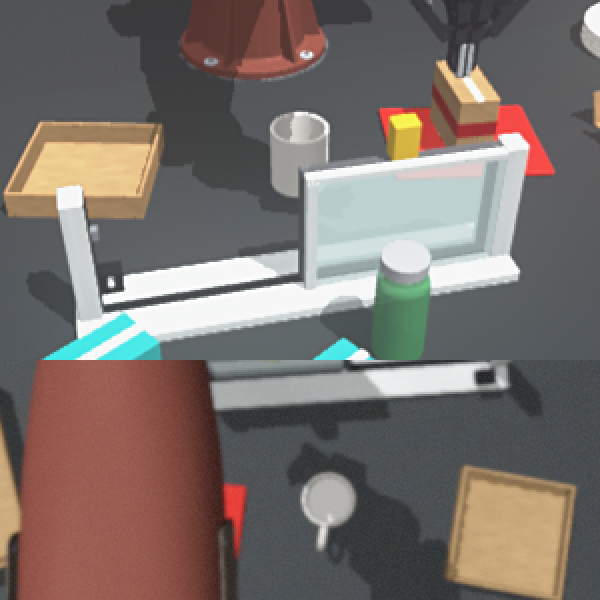

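The carton stands upright on the tray at crop (465,105), the mug and slice box are untouched, and the pane is still open. Now I close it: quickly up to just before the catch, then slowly by force.

Run:
```python
from h import *
robot.line_to(W(-.002,.165,.252),vel=.12)
print(robot.line_to(W(-.002,.13,.252),vel=.04,guard=15)); loc()
print(robot.line_to(W(-.002,-.062,.252),vel=.06,guard=18)); loc()
y=-.062
for i in range(14):          # creep in 2 mm steps, reading the force
    y-=.002
    hit=robot.line_to(W(-.002,y,.252),vel=.01,guard=32); print(i,hit,end=" "); loc()
    if hit or y<-.0795: break
```

```text
False
t 25.3 loc -0.0021 0.1299 z 0.2519 F [ 0.3 -0.1 -0.5] w -0.0000
False
t 28.7 loc -0.0021 -0.0620 z 0.2520 F [0.5 2.  1.7] w -0.0001
0 False t 29.0 loc -0.0021 -0.0641 z 0.2519 F [1.  1.7 1.4] w 0.0003
1 False t 29.4 loc -0.0020 -0.0662 z 0.2519 F [0.7 1.1 1. ] w -0.0000
2 False t 29.7 loc -0.0020 -0.0682 z 0.2520 F [0.5 1.4 1.4] w -0.0001
3 False t 30.1 loc -0.0020 -0.0702 z 0.2520 F [ 0.4  1.7 -0.2] w -0.0000
4 False t 30.4 loc -0.0020 -0.0720 z 0.2520 F [1.8 3.2 0.8] w -0.0001
5 False t 30.8 loc -0.0020 -0.0735 z 0.2520 F [1.1 5.2 1.1] w 0.0002
6 False t 31.1 loc -0.0019 -0.0746 z 0.2520 F [0.2 9.2 1.8] w -0.0000
7 False t 31.5 loc -0.0019 -0.0760 z 0.2521 F [ 0.6 14.6  3.2] w -0.0000
8 False t 31.8 loc -0.0019 -0.0798 z 0.2520 F [ 1.4  1.9 -0.4] w -0.0005
```

The force rose to about 15 N and then dropped, so the catch has let the pane through. A soft probe will show whether it's home against the jamb, and then I retreat and look.

Run:
```python
from h import *
print(robot.line_to(W(-.002,-.088,.252),vel=.01,guard=12)); loc()
robot.line_to(W(-.002,-.04,.252),vel=.1); robot.line_to(W(-.002,0,.34),vel=.15)
robot.move_pose([.45,.12,.36],[180,0,183]); loc()
a=robot.grab_frame("scene");
robot.goto_joints([54.735,5.964,5.575,89.605,0,77.527]); loc()
b=robot.grab_frame("top"); a=robot.grab_frame("scene")
cv2.imwrite("pics/o5.png",np.vstack([a[130:290,150:450],b[130:330,150:450]])[:300].repeat(2,0).repeat(2,1))
```

```text
True
t 32.2 loc -0.0022 -0.0807 z 0.2516 F [1.3 1.5 1.3] w -0.0001
t 34.5 loc -0.1618 0.1486 z 0.3595 F [ 0.9  0.2 -0.4] w -0.0001
t 36.3 loc -0.3561 0.5927 z 0.3040 F [0.6 0.3 1.2] w -0.0002
```

View pics/o5.png

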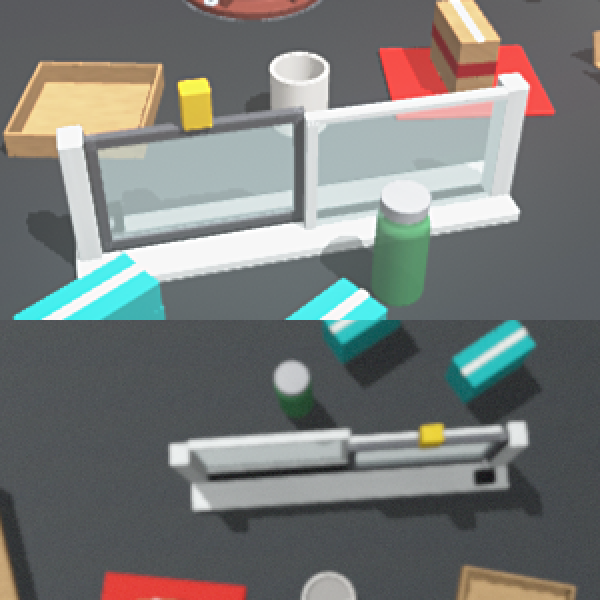

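The pane is against the jamb. It firmed up at -0.0807, where -0.081 was expected, about 8 mm past where the catch began. The carton stands on the tray, everything else is in place, and the robot is clear.

```bash
python3 -c "
from plant import robot
print(robot.job_done())"
```

```text
the job is handed in; nothing more can be done
None
```

I've handed the job in at about 36 s: the pane was opened to its stop, the carton set upright on the red tray, and the pane eased past its catch to rest against the jamb, with the mug, shaker and slice box left standing where they were.

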